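Clip the mallet back on the xylophone

TASK

Pull the wooden mallet out of the little cubby by the end of its handle, lay it down on the shelf clear of the cubby and let go. Then take it again by the middle of its handle and press it, centred, down into the two spring clips on the xylophone until both have snapped over it and it sits fully home; stop pushing as soon as it has snapped in, do not force it, and let go. Leave the other toys where they stand.

Things in the scene. Friction and masses are not known exactly. Their poses are not given: they have to be found in the camera images.
- mallet_mid (a point): Middle of the handle of the loose wooden mallet, on its axis; x runs along the handle towards the head. Round handle 16 mm across, 160 mm long (80 mm each way from here, butt end rounded). About 60 g (40 to 85). Lying on the shelf it leans 0.04 rad head-up, this point about 11 mm above the shelf.
- mallet_butt (a point): Tip of the butt end of the handle, on its axis, 80 mm from mallet_mid. At the start the mallet lies head first in the cubby and about 80 mm of this end (70 to 90) stick out of the mouth.
- mallet_neck (a point): Point on the handle's axis 70 mm from mallet_mid, just before the head.
- mallet_head (a point): End face of the mallet's square wooden head, on its axis, 108 mm from mallet_mid. The head is 28 x 28 mm and 30 mm long.
- mallet: The mallet as a whole; same origin and axes as mallet_mid.
- cubby: Low fixed maple cubby, no raised floor, 124 mm wide (110 inside), 72 high, 170 deep. Origin on the shelf 70 mm in front of the middle of its open mouth; x points into the mouth (mouth at x = +70 mm), y left, z up. The mallet lies roughly along x. Its small door (118 x 66 mm, hinged at the mouth's left edge) stands swung well open to the left and moves easily.
- xylophone: Fixed xylophone: eight yellow aluminium bars on a wooden frame 250 mm long. Two spring clips stand on brackets on its robot-facing side. Origin on the shelf under the middle between the clips; y runs along the line of the clips, x points to the bars, z up. Bars begin at x = +65 mm, tops 43 mm high. Between the clips' brackets 66 mm are free for the fingers, down to the shelf.
- clip_seat (a point): Where the handle's middle lies when home in the clips: 50 mm above the shelf, half-way between them; axes as the xylophone. The handle lies along y, either way round. It first meets the clips' lips with its axis about 67 mm high; the push then rises to a peak of 8 to 11 N in all a few mm lower, gives way, and the handle drops onto saddles that stop it hard.
- clip_a (a point): The clip at y = +42 mm of clip_seat, 18 mm wide: a wooden saddle (top 42 mm above the shelf) and two sprung round steel lips, each 8 mm thick, 9 mm apart, centred 59 mm above the shelf, that part and close again over the handle. Point on the axis of a seated handle. It centres a handle up to 4 mm off.
- clip_b (a point): The same clip at y = -42 mm of clip_seat. More than 50 N between mallet and xylophone counts as forcing.
- piggy_bank: White ceramic piggy bank, 140 mm long, bystander, fragile.
- watering_can: Green plastic toy watering can, 220 mm long, 140 mm high, bystander.
- arch_block: Wooden bridge-shaped block 70 x 40 x 40 mm, between cubby and xylophone, bystander.
- pillar_block: Upright round wooden block, 38 mm across, 50 mm high, bystander in front between cubby and xylophone.
- nesting_cup: Wooden cup, 84 mm across, 70 mm high, bystander.
Mind the look-alikes: they are no part of the job. Of the things shaped like the mallet, the dark wooden one is meant. Leave any pink look-alike of the cubby alone.

How it is judged:
On the way, in this order (a step that is already met when the one before it is completed fails the run):
1. the mallet lies on the shelf, wholly outside the cubby, and the fingers have let go of it (x of mallet_head in the frame of cubby below 0.068 m and height (world z) of mallet_mid below 0.025 m and contact force between the fingers and mallet below 0.1 N and linear speed of mallet below 0.05 m/s), for 0.2 s.
2. the mallet is taken again by the middle of its handle and lifted (distance between the grasp point and mallet_mid below 0.045 m and contact force between the fingers and mallet above 1 N and height (world z) of mallet_mid above 0.035 m), for 0.1 s.
At the end, for the whole second after the job is handed in: The mallet's handle lies snapped home in both clips, either way round: butt and neck of the handle within 6 mm of the clips' line sideways and between 44 and 55 mm high, the handle's middle within 25 mm of half-way between the clips, at rest and released (x of mallet_butt in the frame of xylophone between -0.006 and 0.006 m and z of mallet_butt in the frame of xylophone between 0.044 and 0.055 m and x of mallet_neck in the frame of xylophone between -0.006 and 0.006 m and z of mallet_neck in the frame of xylophone between 0.044 and 0.055 m and y of mallet_mid in the frame of xylophone between -0.025 and 0.025 m and linear speed of mallet below 0.02 m/s); the robot touches nothing.
It fails at once if the mallet is forced against the xylophone (over 50 N) (contact force between mallet and xylophone above 50 N).
It fails at once if a bystander is pushed more than 30 mm from its place (distance of any of piggy_bank, watering_can, arch_block, pillar_block, nesting_cup from where it was at the start of the episode above 0.03 m).
It fails at once if the ceramic piggy bank is tipped (angle between piggy_bank's own z axis and vertical above 0.35 rad).
It also fails if it takes over 51 s, if anything falls off the work surface, if the arm or the gripper's body presses on something with over 40 N, if the wrist force passes 120 N, or if a joint passes its speed limit or range.

ROBOT

A 6-joint arm with a two-finger parallel gripper is mounted at the origin on the work surface. World frame = base frame: x ahead of the robot, y to its left, z up, the work surface at z = 0. Lengths are in m, angles in rad, forces in N, time in s.
With the tool pointing down it reaches from about 0.3 to 0.775 m from the base axis. Payload 14.6 kg.
Tool frame: the origin (TCP) lies at the very end of the fingers, on their centre line; the grasp point (between the pads) lies 19 mm behind it; z points along the fingers, y is the line along which they close (so a half turn about z gives the same grasp; the last joint's range is limited). The gripper opens to 94 mm and grips with 3 to 60 N. Pads are 16 mm wide; open, the fingers measure 119 mm over their backs; the gripper's body (75 mm by 177 mm) begins 78 mm behind the grasp point.
Start: joints at [-0.067, 0.3, 1.521, -0, 1.321, -0.067], TCP at [0.55, -0, 0.205] pointing down, gripper open.
Joint ranges: [-3.03, 3.03], [-0.79, 2.21], [0.23, 2.52], [-1.04, 4.18], [0, 3.07], [-2.55, 2.55]. Speed limits (rad/s): [2.22, 2.22, 2.57, 3.14, 3.14, 3.14].

INTERFACE

Orientations are given as [roll, pitch, yaw] about the fixed x, y, z axes, in that order (R = Rz(yaw) Ry(pitch) Rx(roll)).
In Python, from station import telemetry, cams, hand_in, nets gives the robot as it stands.
- The arm moves only by the tool move_arm, never from a script. Its argument "increments" is a list of rows, each a list of 4 numbers: the shift along the tool's x, y, z in m, then the turn about the tool's z in rad. In form: [[tx, ty, tz, roll], ...]. A call has 1 to 20 rows; each row shifts and turns the commanded pose from where the row before left it, along the tool's axes as they then stand; what a row does not reach is not made up. A row lasts 1/8 s, in which the tool goes at most 62.5 mm and 10.7 degrees, less where a joint would pass 70% of its speed; a pose out of reach is approached as far as the arm can. A call is refused whole if a number of a shift passes 0.0625 or a number of a turn 0.188, either way. A call with a gripper value outside its range is refused whole. "grip" is the opening, from 0 (shut) to 1 (fully open), set as the call begins (left out, the last holds). The fingers move at their own pace and stop on an object; "force" is the grip in N (left out, the last holds). Time passes only in rows, so rows that do not move let the fingers close. It gives the time, the measured TCP pose, the force, the opening and the grip force at its end, in the units of the state.
- telemetry.get_obs(): the state, without advancing time (a new reading comes with each control period).
- cams.camera(name): name is "scene" or "side" or "wrist"; returns the picture (420x560x3 uint8, blue, green, red); there is no depth.
- cams.camera_model(name): a dict with "intrinsics" (3x3 intrinsics, pixels), "xyz" and "attitude" of the camera in the world; the wrist camera has in their place "T_tool_cam" (4x4, takes a point from camera to tool coordinates, whose origin is the TCP and whose axes are the flange's). Camera axes: x right, y up, looking along -z (the intrinsics and any distortion apply to the point x, -y, -z); pixel columns grow to the right and rows downward; lengths in m; the calibration is good to about 2 mm. A picture is of the moment at which its call begins: read the wrist's pose just before it. camera_model takes no time and is no camera call.
- hand_in(): hands the job in; it is judged then, once.
Trained networks look in the newest picture that a camera, given by its name, has taken for a name from the list of things; names that differ only in an ending like _2 or _b are one class to them, and where a whole thing is asked for, a point or a joint stands for the part that bears it (a point fixed in the world has none). Each returns a list of dicts, best first, with "conf" (0 to 1); they miss things now and then, are a little off and sometimes report something else, mostly with a low value. They report only what shows in the picture. A call takes as long as a camera call. They do not tell look-alikes from the thing itself.
- nets.search_frame(camera, query): "extent" ([left, top, right, bottom] in pixels, round what is visible of it).
- nets.mark_of(camera, query): "centre" ([column, row] in pixels: a listed point, or the origin of a listed thing).
The state is a dict: "time_s": time; "qpos": joint angles; "joint_vel": joint speeds; "tau": joint torques, N m; "ee_pos": TCP position; "eef_rot": TCP orientation; "force": force on the tool from outside, world axes, zero at the start; "moment": the same for the moment, N m; "grip_width": finger opening in m; "grip_force": force on a finger pad.
Only numpy, scipy, OpenCV 4.12 (cv2) and the standard library are available. Lean on these libraries where they do the work, as an engineer would, in place of code of your own. Each camera call takes 0.05 s, during which the arm holds its last target. There are 200 camera calls.

## Working session

There is one attempt and no reset: what is moved stays moved. The work goes in short steps, Python scripts to look and compute and a tool call to move; the robot and the scene stay as the last step left them, time stands still between calls to the robot, and variables do not carry over. Pictures are saved under pics/ and viewed, at most 10 in all, crops included, and the job is handed in when it is done.

Besides the shell and the picture viewer there is one more tool, called after "Call:" in YAML: its name, and indented under it one key for each argument. move_arm: Moves the arm, as the interface text tells. Its arguments: {"type":"object","properties":{"increments":{"type":"array"},"grip":{"type":"number"},"force":{"type":"number"}},"required":["increments"]}

```bash
mkdir -p pics; cat > h.py <<'E'
import numpy as np, cv2
from scipy.spatial.transform import Rotation as R
from station import telemetry, cams, hand_in, nets
def pose(name):
    m=cams.camera_model(name); K=np.array(m["intrinsics"])
    if "T_tool_cam" in m:
        o=telemetry.get_obs(); T=np.eye(4); T[:3,:3]=R.from_euler('xyz',o["eef_rot"]).as_matrix(); T[:3,3]=o["ee_pos"]
        T=T@np.array(m["T_tool_cam"]); return K,T[:3,:3],T[:3,3],m
    a=np.array(m["attitude"]); 
    Rm=a if a.shape==(3,3) else (R.from_euler('xyz',a).as_matrix() if a.size==3 else R.from_quat(a).as_matrix())
    return K,Rm,np.array(m["xyz"]),m
def ray(P,px):
    K,Rm,t,m=P; d=m.get("distortion"); 
    u=cv2.undistortPoints(np.array([[px]],float),K,np.array(d,float) if d is not None else None)[0,0]
    return t,Rm@np.array([u[0],-u[1],-1.])
def onz(P,px,z):
    t,d=ray(P,px); return t+d*(z-t[2])/d[2]
E
python3 - <<'E'
from h import *
ims=[]
for c in("scene","side"):
    im=cams.camera(c); P=pose(c); print(c,{k:v for k,v in P[3].items()})
    cv2.imwrite(f"pics/{c}0.png",im)
    for q,z in(("mallet_butt",.009),("mallet_mid",.011),("cubby",0),("xylophone",0),("clip_seat",.05),("clip_a",.05),("arch_block",.0),("pillar_block",0),("piggy_bank",0),("watering_can",0),("nesting_cup",0)):
        for r in nets.mark_of(c,q)[:3]: print(q,round(r["conf"],2),np.round(r["centre"]),onz(P,r["centre"],z).round(3))
print(telemetry.get_obs()["time_s"])
E
```

```text
scene {'intrinsics': array([[531.16745915,   0.        , 281.85257037],
       [  0.        , 531.16745915, 206.8344549 ],
       [  0.        ,   0.        ,   1.        ]]), 'xyz': array([1.37090904, 0.64403232, 1.15336666]), 'attitude': array([ 0.80327908, -0.00343053,  2.21158137])}
mallet_butt 0.88 [320. 237.] [0.453 0.104 0.009]
mallet_butt 0.71 [424. 236.] [0.264 0.345 0.009]
mallet_butt 0.49 [356. 290.] [0.557 0.288 0.009]
mallet_mid 0.82 [432. 256.] [0.325 0.398 0.011]
mallet_mid 0.75 [215. 198.] [ 0.514 -0.253  0.011]
mallet_mid 0.72 [342. 225.] [0.375 0.129 0.011]
cubby 0.98 [346. 291.] [0.568 0.266 0.   ]
cubby 0.67 [292. 154.] [ 0.177 -0.198  0.   ]
xylophone 0.95 [205. 206.] [ 0.551 -0.263  0.   ]
clip_seat 0.93 [203. 198.] [ 0.565 -0.253  0.05 ]
clip_a 0.96 [218. 197.] [ 0.533 -0.22   0.05 ]
clip_a 0.62 [195. 191.] [ 0.556 -0.295  0.05 ]
arch_block 0.65 [257. 259.] [0.624 0.004 0.   ]
arch_block 0.57 [433. 342.] [0.572 0.52  0.   ]
pillar_block 0.6 [288. 214.] [ 0.423 -0.034  0.   ]
pillar_block 0.55 [219. 297.] [0.789 0.006 0.   ]
piggy_bank 0.68 [215. 299.] [0.798 0.
[... 587 characters left out ...]
0.299 0.009]
mallet_mid 0.82 [268. 326.] [0.333 0.393 0.011]
mallet_mid 0.58 [208. 264.] [0.622 0.281 0.011]
mallet_mid 0.5 [294. 263.] [0.362 0.145 0.011]
cubby 0.67 [227. 278.] [0.542 0.294 0.   ]
xylophone 0.69 [296. 174.] [ 0.548 -0.25   0.   ]
xylophone 0.58 [295. 165.] [ 0.575 -0.297  0.   ]
clip_seat 0.81 [294. 166.] [ 0.551 -0.241  0.05 ]
clip_a 0.62 [302. 157.] [ 0.549 -0.303  0.05 ]
clip_a 0.6 [292. 172.] [ 0.546 -0.207  0.05 ]
arch_block 0.71 [248. 209.] [ 0.63  -0.006 -0.   ]
pillar_block 0.43 [298. 222.] [ 0.433 -0.033  0.   ]
piggy_bank 0.77 [211. 199.] [0.78  0.015 0.   ]
watering_can 0.84 [177. 329.] [0.582 0.523 0.   ]
watering_can 0.17 [292. 174.] [ 0.562 -0.246  0.   ]
1.2
```

View pics/scene0.png

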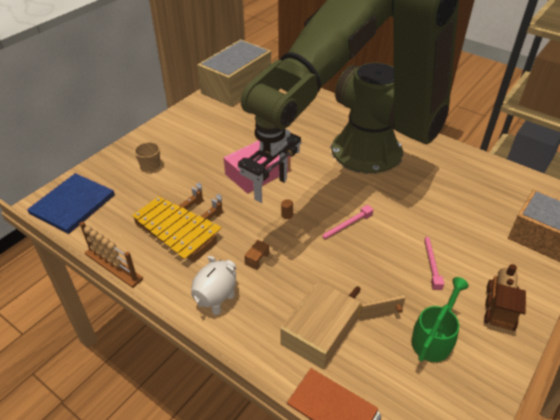

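View pics/side0.png

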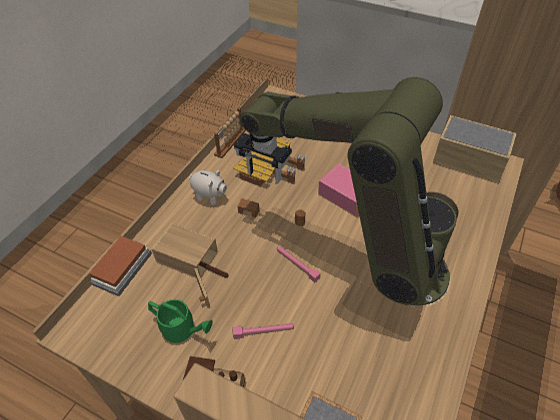

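The scene shows the dark mallet's butt sticking out of the maple cubby at scene (355,292) / side (226,274). The door is open to the left. The pink items are decoys. The clips are at scene (197,190) and (217,203).

```bash
python3 - <<'E'
from h import *
A=pose("scene");B=pose("side")
for n,p,q in(("butt",(357,290),(227,275)),("mouth-mallet",(345,300),(203,263))):
    print(n,onz(A,p,.01).round(3),onz(B,q,.01).round(3))
o=telemetry.get_obs();print(o["ee_pos"],o["eef_rot"],o["force"]);m=cams.camera_model("wrist");print(m)
E
```

```text
butt [0.554 0.29  0.01 ] [0.542 0.289 0.01 ]
mouth-mallet [0.601 0.282 0.01 ] [0.64  0.284 0.01 ]
[ 5.49979276e-01 -7.95706862e-06  2.05418856e-01] [-3.14152532e+00 -1.83859268e-05  1.57076613e+00] [ 0.65893307  0.28913672 -0.80420476]
{'intrinsics': array([[348.19598825,   0.        , 278.84854277],
       [  0.        , 348.19598825, 213.85258602],
       [  0.        ,   0.        ,   1.        ]]), 'T_tool_cam': array([[ 4.01316239e-05,  9.71075721e-01,  2.38771739e-01,
         6.94823507e-02],
       [ 9.99999461e-01, -2.86621867e-04,  9.97605224e-04,
         8.42482798e-04],
       [ 1.03718741e-03,  2.38771570e-01, -9.71075209e-01,
        -1.79572000e-01],
       [ 0.00000000e+00,  0.00000000e+00,  0.00000000e+00,
         1.00000000e+00]])}
```

Call:
move_arm:
  increments:
    - [0.057,-0.006,-0.01,0]
    - [0.057,-0.006,-0.01,0]
    - [0.057,-0.006,-0.01,0]
    - [0.057,-0.006,-0.01,0]
    - [0.057,-0.006,-0.01,0]
    - [0,0,0,-0.1745]
    - [0,0,0,-0.1745]
    - [0,0,0,-0.1745]
    - [0,0,0,-0.1745]
    - [0,0,0,-0.1745]
    - [0,0,0,-0.1745]
    - [0,0,0,-0.1745]
    - [0,0,0,-0.1745]
    - [0,0,0,-0.1745]
    - [0,0,0,0]
  grip: 0.5

```text
time_s: 3.08
ee_pos: [0.52, 0.285, 0.2554]
eef_rot: [-3.142, -0.0, 3.14]
force: [-0.5, -0.1, 0.5]
grip_width: 0.0469
grip_force: 0.0
```

```bash
python3 - <<'E'
from h import *
P=pose("wrist"); im=cams.camera("wrist"); cv2.imwrite("pics/w1.png",im)
for q,z in(("mallet_butt",.009),("mallet_mid",.011),("cubby",0)):
    for r in nets.mark_of("wrist",q)[:2]: print(q,round(r["conf"],2),np.round(r["centre"]),onz(P,r["centre"],z).round(3))
o=telemetry.get_obs();print(o["ee_pos"],o["eef_rot"])
E
```

```text
mallet_butt 0.94 [282. 203.] [0.543 0.29  0.009]
mallet_butt 0.65 [131. 120.] [0.442 0.111 0.009]
mallet_mid 0.97 [147.  56.] [0.373 0.137 0.011]
mallet_mid 0.96 [284. 263.] [0.622 0.293 0.011]
[0.51999845 0.28501043 0.25544752] [-3.14158714e+00 -4.37350407e-06  3.13834861e+00]
```

View pics/w1.png

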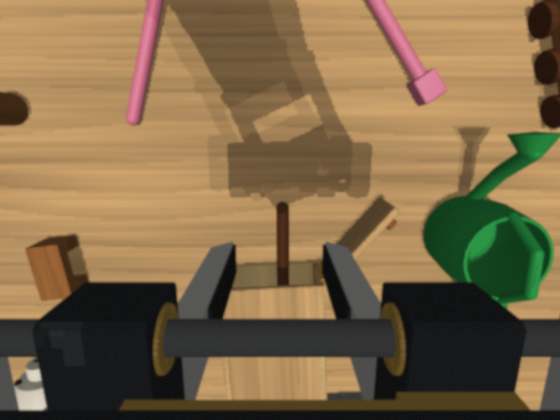

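The wrist view shows the butt at (282,203) and the mouth at row ~265. The handle lies almost exactly along world +x, and the door is clear to the right (395,210).

Call:
move_arm:
  increments:
    - [-0.04,0.006,-0.0,-0.03]
    - [0,0,0.06,0]
    - [0,0,0.06,0]
    - [0,0,0.06,0]
    - [0,0,0.04,0]
    - [0,0,0.02,0]
    - [0,0,0.01,0]
    - [0,0,0,0]

```text
time_s: 4.28
ee_pos: [0.5604, 0.2912, 0.0062]
eef_rot: [3.141, 0.001, -3.112]
force: [-1.5, -0.4, 0.5]
grip_width: 0.0469
grip_force: 0.0
```

Call:
move_arm:
  increments:
    - [0,0,0,0]
    - [0,0,0,0]
    - [0,0,0,0]
    - [0,0,0,0]
  grip: 0
  force: 12

```text
time_s: 4.78
ee_pos: [0.5601, 0.2911, 0.0057]
eef_rot: [3.141, 0.0, -3.112]
force: [-0.3, 0.1, 1.3]
grip_width: 0.0155
grip_force: 11.9
```

Call:
move_arm:
  increments:
    - [0.01,0,0,0]
    - [0.02,0,0,0]
    - [0.03,0,0,0]
    - [0.03,0,0,0]
    - [0.03,0,0,0]
    - [0.02,0,0,0]
    - [0.01,0,0,0]
    - [0,0,0,0]

```text
time_s: 5.78
ee_pos: [0.4094, 0.2866, 0.0056]
eef_rot: [-3.141, -0.001, -3.112]
force: [-3.7, 0.1, 4.7]
grip_width: 0.0159
grip_force: 11.9
```

Call:
move_arm:
  increments:
    - [0,0,0,0]
    - [0,0,0,0]
    - [0,0,0,0]
    - [0,0,0,0]
  grip: 0.5

```text
time_s: 6.28
ee_pos: [0.4101, 0.2864, 0.0053]
eef_rot: [-3.141, -0.0, -3.112]
force: [-0.0, 0.9, 0.4]
grip_width: 0.0467
grip_force: 0.0
```

Call:
move_arm:
  increments:
    - [0,0,-0.05,0]
    - [0,0,-0.06,0]
    - [0,0,-0.06,0]
    - [0,0,-0.03,0]
    - [0,0,0,0]

```text
time_s: 6.9
ee_pos: [0.4107, 0.2869, 0.2074]
eef_rot: [3.14, 0.004, -3.112]
force: [-0.6, 1.0, -0.8]
grip_width: 0.0471
grip_force: 0.0
```

```bash
python3 - <<'E'
from h import *
P=pose("wrist"); im=cams.camera("wrist"); cv2.imwrite("pics/w2.png",im)
for q,z in(("mallet_butt",.009),("mallet_mid",.011),("mallet_head",.014),("cubby",0)):
    for r in nets.mark_of("wrist",q)[:2]: print(q,round(r["conf"],2),np.round(r["centre"]),onz(P,r["centre"],z).round(3))
o=telemetry.get_obs();print(o["ee_pos"],o["eef_rot"])
E
```

```text
mallet_butt 0.87 [350.  51.] [0.266 0.354 0.009]
mallet_butt 0.72 [123. 220.] [0.448 0.114 0.009]
mallet_mid 0.9 [136. 151.] [0.371 0.135 0.011]
mallet_mid 0.74 [278. 245.] [0.472 0.289 0.011]
mallet_head 0.95 [435. 202.] [0.417 0.46  0.014]
mallet_head 0.85 [277. 327.] [0.575 0.29  0.014]
cubby 0.26 [279. 242.] [0.472 0.289 0.   ]
[0.40966838 0.28627644 0.20402175] [-3.14043840e+00 -2.10788939e-03 -3.11193598e+00]
```

View pics/w2.png

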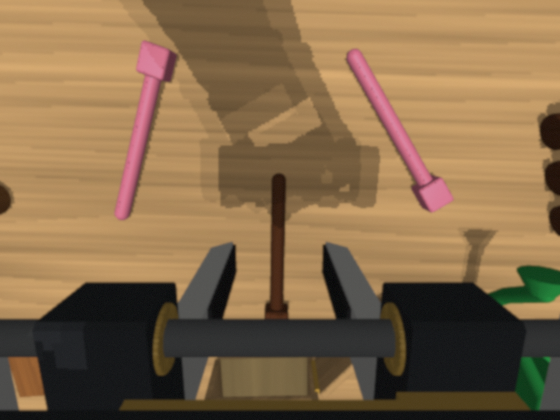

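The mallet is now clear of the cubby: butt (278,178), middle (278,245), head (277,320), lying along the tool axis.

Call:
move_arm:
  increments:
    - [-0.062,0.001,0,0]
    - [0,0,0.06,0]
    - [0,0,0.06,0]
    - [0,0,0.05,0]
    - [0,0,0.02,0]
    - [0,0,0.01,0]
    - [0,0,0,0]

```text
time_s: 8.02
ee_pos: [0.4718, 0.2893, 0.0051]
eef_rot: [-3.141, -0.001, -3.112]
force: [-0.3, -0.2, 0.9]
grip_width: 0.0467
grip_force: 0.0
```

Call:
move_arm:
  increments:
    - [0,0,0,0]
    - [0,0,0,0]
    - [0,0,0,0]
    - [0,0,0,0]
  grip: 0
  force: 40

```text
time_s: 8.52
ee_pos: [0.4721, 0.2893, 0.0058]
eef_rot: [3.142, 0.0, -3.112]
force: [-1.2, -1.8, 3.1]
grip_width: 0.0149
grip_force: 39.8
```

Call:
move_arm:
  increments:
    - [0,0,-0.02,0]
    - [0,0,-0.04,0]
    - [0,0,-0.04,0]
    - [0,0,-0.05,0]
    - [0,0,-0.05,0]
    - [0,0,-0.02,0]
    - [0,0,0,0]

```text
time_s: 9.4
ee_pos: [0.4723, 0.2896, 0.2266]
eef_rot: [3.14, 0.002, -3.112]
force: [-1.0, 0.5, -1.0]
grip_width: 0.0146
grip_force: 39.8
```

Call:
move_arm:
  increments:
    - [-0.001,-0.03,-0.01,0]
    - [-0.0015,-0.055,-0.01,0]
    - [-0.0015,-0.055,0,0]
    - [-0.0015,-0.055,0,0]
    - [-0.0015,-0.055,0,0]
    - [-0.0015,-0.055,0,0]
    - [-0.0015,-0.055,0,0]
    - [-0.0015,-0.055,0,0]
    - [-0.0015,-0.055,0,0]
    - [-0.001,-0.05,0,0]
    - [-0.001,-0.03,0,0]
    - [0,0,0,0.184]
    - [0,0,0,0.184]
    - [0,0,0,0.184]
    - [0,0,0,0.184]
    - [0,0,0,0.184]
    - [0,0,0,0.184]
    - [0,0,0,0.184]
    - [0,0,0,0.184]
    - [0,0,0,0]

```text
time_s: 11.9
ee_pos: [0.503, -0.2597, 0.2439]
eef_rot: [-3.14, -0.001, 1.7]
force: [0.7, 0.2, -1.4]
grip_width: 0.0148
grip_force: 39.8
```

```bash
python3 - <<'E'
from h import *
P=pose("wrist"); im=cams.camera("wrist"); cv2.imwrite("pics/w3.png",im)
for q,z in(("clip_seat",.05),("clip_a",.05),("clip_b",.05),("xylophone",0),("mallet_mid",.23),("mallet_butt",.23)):
    for r in nets.mark_of("wrist",q)[:3]: print(q,round(r["conf"],2),np.round(r["centre"],1),onz(P,r["centre"],z).round(4))
o=telemetry.get_obs();print(o["ee_pos"],o["eef_rot"])
E
```

```text
clip_a 0.66 [318.5 225. ] [ 0.5514 -0.2886  0.05  ]
clip_b 0.66 [318.5 225. ] [ 0.5514 -0.2886  0.05  ]
mallet_mid 0.75 [262.8 383.8] [ 0.5052 -0.3521  0.23  ]
mallet_mid 0.59 [278.6 259.7] [ 0.5043 -0.2657  0.23  ]
mallet_butt 0.8 [282.6  99.9] [ 0.4948 -0.1761  0.23  ]
[ 0.5033114  -0.25992782  0.24532818] [-3.14151864e+00 -9.56024524e-05  1.70067982e+00]
```

View pics/w3.png

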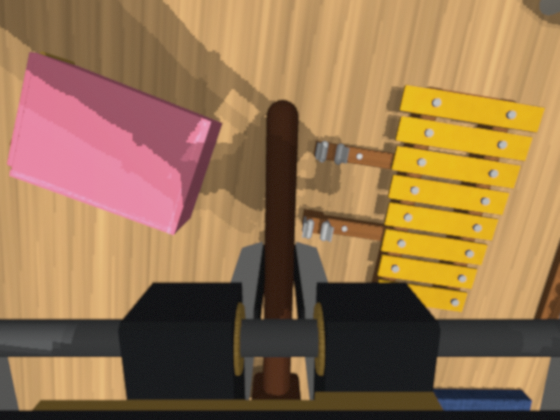

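The clips are in view: clip_a's lips at about (322,150)/(342,153), clip_b's at about (308,227)/(327,231). The handle hangs straight in the gripper from the butt at (282,102). I'll zoom in for exact clip pixels.

```bash
python3 - <<'E'
import cv2
im=cv2.imread("pics/w3.png")[90:270,255:415]
cv2.imwrite("pics/w3c.png",cv2.resize(im,None,fx=3.3,fy=3.3,interpolation=cv2.INTER_CUBIC))
E
```

```text
(no output)
```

View pics/w3c.png

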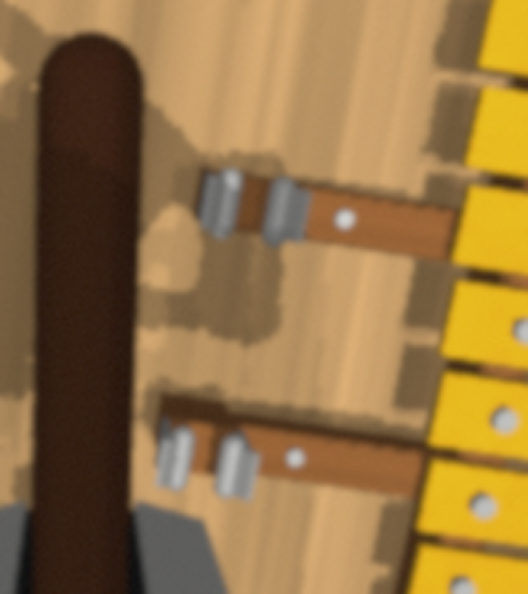

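```bash
python3 - <<'E'
from h import *
P=pose("wrist"); f=lambda x,y:(255+x/3.3,90+y/3.3)
L=[onz(P,f(*p),.06)[:2] for p in((222,203),(286,210),(176,457),(237,466))]
a=(L[0]+L[1])/2;b=(L[2]+L[3])/2;s=(a+b)/2;d=a-b;u=d/np.linalg.norm(d);n=np.array([u[1],-u[0]])
print("a",a,"b",b,"seat",s,"yaw",np.arctan2(-d[0],d[1]),"|ab|",np.linalg.norm(d),"lip gaps",np.linalg.norm(L[1]-L[0]),np.linalg.norm(L[3]-L[2]))
h=[onz(P,f(*p),.252)[:2] for p in((91,100),(82.5,480),(91,34))]
e=h[0]-h[1];print("handle yaw",np.arctan2(-e[0],e[1]),h, "butt dist along",(h[2]-telemetry.get_obs()["ee_pos"][:2])@(e/np.linalg.norm(e)))
o=telemetry.get_obs();t=np.array(o["ee_pos"])[:2];eu=e/np.linalg.norm(e)
hc=h[1]+eu*((t-h[1])@eu); print("handle at tcp",hc,"tcp",t)
D=s-hc; yw=o["eef_rot"][2]; print("world shift",D,"tool", D@[np.cos(yw),np.sin(yw)],D@[np.sin(yw),-np.cos(yw)],"dyaw",np.arctan2(-d[0],d[1])-np.arctan2(-e[0],e[1]))
E
```

```text
a [ 0.55248225 -0.20813081] b [ 0.55069906 -0.2923115 ] seat [ 0.55159066 -0.25022116] yaw -0.021179764847067573 |ab| 0.08419957673390854 lip gaps 0.020249940562201127 0.02048764736056314
handle yaw 0.1093241212769442 [array([ 0.49633547, -0.18713092]), array([ 0.50263862, -0.24455669]), array([ 0.49512736, -0.17806491])] butt dist along 0.08226712471675804
handle at tcp [ 0.50431371 -0.25981781] tcp [ 0.5033114  -0.25992782]
world shift [0.04727695 0.00959665] tool 0.0033925742561261778 0.04812167605316213 dyaw -0.13050388612401176
```

```bash
python3 - <<'E'
from h import *
P=pose("wrist")
p=[onz(P,q,.043)[:2] for q in((406,86),(377.5,284),(543.5,107),(462.5,310))]
for i in(0,2):
  d=p[i]-p[i+1]; print(p[i],p[i+1],np.arctan2(-d[0],d[1]))
for r in((494,76),(424,480)):  pass
print([onz(P,(255+x/3.3,90+y/3.3),.043)[:2] for x,y in((492,0),(405,585))])
# bracket directions
for A,B in(((209,170),(455,210)),((165,400),(425,443))):
  q=[onz(P,(255+x/3.3,90+y/3.3),.03)[:2] for x,y in(A,B)]; d=q[1]-q[0]; print("bracket dir",np.arctan2(d[1],d[0]))
E
```

```text
[ 0.61987606 -0.13183186] [ 0.63428256 -0.35398137] 0.06475976906633836
[ 0.76739948 -0.1335668 ] [ 0.74299954 -0.37411798] -0.10108771189913167
[array([ 0.61875824, -0.13593385]), array([ 0.63036801, -0.33305159])]
bracket dir -0.027368325215526453
bracket dir -0.03771377907251023
```

Call:
move_arm:
  increments:
    - [0,0,0,0.13]
    - [0.004,0.024,0,0]
    - [0.004,0.0233,0,0]
    - [0,0,0.05,0]
    - [0,0,0.05,0]
    - [0,0,0.04,0]
    - [0,0,0.015,0]
    - [0,0,0,0]
    - [0,0,0,0]

```text
time_s: 13.38
ee_pos: [0.5514, -0.2524, 0.0923]
eef_rot: [3.139, 0.001, 1.57]
force: [0.6, -0.5, -0.6]
grip_width: 0.0149
grip_force: 39.8
```

```bash
python3 - <<'E'
from h import *
im=cams.camera("wrist"); cv2.imwrite("pics/w4.png",cv2.resize(im[0:300,170:400],None,fx=2,fy=2,interpolation=cv2.INTER_CUBIC))
o=telemetry.get_obs();print(o["ee_pos"],o["eef_rot"],o["force"])
E
```

```text
[ 0.55139268 -0.25241376  0.09227577] [3.13917515e+00 1.30804372e-03 1.56946327e+00] [-0.61847272 -0.15712657 -0.10638621]
```

View pics/w4.png

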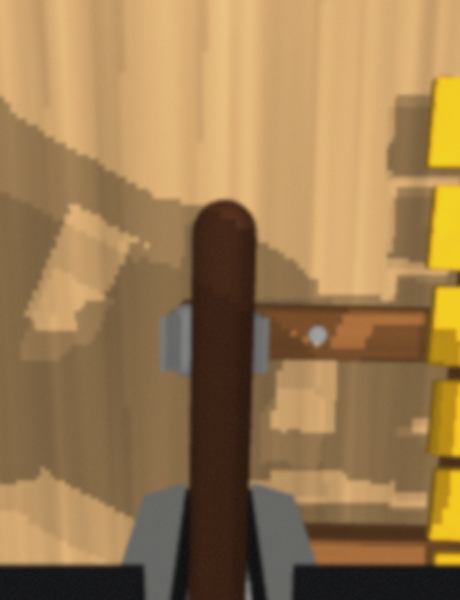

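Both lips peek out evenly on either side of the handle at clip_a: edges (162,335)/(269,335), handle 191–253. The handle is 1–1.5 mm towards the bars, so I'll correct that and go down.

Call:
move_arm:
  increments:
    - [0,-0.0012,0.01,0]
    - [0,0,0.01,0]
    - [0,0,0.008,0]
    - [0,0,0,0]

```text
time_s: 13.92
ee_pos: [0.5493, -0.2519, 0.0619]
eef_rot: [-3.141, -0.0, 1.569]
force: [-0.0, 0.3, 0.6]
grip_width: 0.0149
grip_force: 39.8
```

Call:
move_arm:
  increments:
    - [0,0,0.002,0]
    - [0,0,0.002,0]
    - [0,0,0.001,0]

```text
time_s: 14.3
ee_pos: [0.55, -0.2523, 0.0589]
eef_rot: [3.14, 0.001, 1.569]
force: [-3.3, 2.2, 12.7]
grip_width: 0.015
grip_force: 39.8
```

Call:
move_arm:
  increments:
    - [0,0,0.001,0]
    - [0,0,0.001,0]
    - [0,0,0.001,0]

```text
time_s: 14.68
ee_pos: [0.5499, -0.2524, 0.0559]
eef_rot: [3.14, 0.001, 1.569]
force: [-3.9, 0.1, 11.4]
grip_width: 0.0149
grip_force: 39.8
```

Call:
move_arm:
  increments:
    - [0,0,0.001,0]
    - [0,0,0.001,0]
    - [0,0,0.001,0]

```text
time_s: 15.05
ee_pos: [0.5496, -0.2523, 0.052]
eef_rot: [3.141, 0.001, 1.569]
force: [-1.4, -0.6, 3.2]
grip_width: 0.0152
grip_force: 39.8
```

Call:
move_arm:
  increments:
    - [0,0,0.001,0]
    - [0,0,0.001,0]
    - [0,0,0.001,0]

```text
time_s: 15.42
ee_pos: [0.5493, -0.2519, 0.0481]
eef_rot: [-3.141, -0.0, 1.569]
force: [-0.0, -1.1, -0.5]
grip_width: 0.0148
grip_force: 39.8
```

Call:
move_arm:
  increments:
    - [0,0,0.001,0]
    - [0,0,0.001,0]

```text
time_s: 15.68
ee_pos: [0.5493, -0.2518, 0.0461]
eef_rot: [-3.141, -0.001, 1.569]
force: [0.3, -0.9, -1.4]
grip_width: 0.0149
grip_force: 39.8
```

Call:
move_arm:
  increments:
    - [0,0,0.001,0]
    - [0,0,0,0]

```text
time_s: 15.92
ee_pos: [0.5494, -0.2519, 0.0453]
eef_rot: [-3.141, -0.0, 1.569]
force: [0.8, -0.4, -2.1]
grip_width: 0.015
grip_force: 39.8
```

Call:
move_arm:
  increments:
    - [0,0,0.001,0]
    - [0,0,0,0]

```text
time_s: 16.18
ee_pos: [0.5496, -0.252, 0.0449]
eef_rot: [3.141, 0.0, 1.569]
force: [-1.2, 1.3, 3.8]
grip_width: 0.0152
grip_force: 39.8
```

Contact with the saddles. I'll release with a small opening and back off.

Call:
move_arm:
  increments:
    - [0,0,0,0]
    - [0,0,0,0]
    - [0,0,0,0]
    - [0,0,0,0]
  grip: 0.4

```text
time_s: 16.68
ee_pos: [0.5494, -0.252, 0.0444]
eef_rot: [-3.142, -0.0, 1.569]
force: [-0.5, -0.5, -0.1]
grip_width: 0.0373
grip_force: 0.0
```

Call:
move_arm:
  increments:
    - [0,0,-0.02,0]
    - [0,0,-0.04,0]
    - [0,0,-0.05,0]
    - [0,0,-0.05,0]
    - [0,-0.04,-0.02,0]
    - [0,-0.04,0,0]
    - [0,0,0,0]

```text
time_s: 17.55
ee_pos: [0.4681, -0.252, 0.2266]
eef_rot: [3.14, 0.001, 1.568]
force: [0.2, -0.4, 1.0]
grip_width: 0.0378
grip_force: 0.0
```

```bash
python3 - <<'E'
from h import *
a=cams.camera("wrist")[0:300,130:560]; P=pose("wrist")
for q in("mallet_butt","mallet_mid","mallet_neck","mallet_head"):
    for r in nets.mark_of("wrist",q)[:2]: print(q,round(r["conf"],2),np.round(r["centre"],1),onz(P,r["centre"],.05).round(4))
s=cams.camera("side")[130:230,220:360]
a=cv2.resize(a,None,fx=1.2,fy=1.2); s=cv2.resize(s,(336,240)); 
c=np.zeros((600,520,3),np.uint8); c[:360,:516]=a; c[360:,:336]=s
cv2.imwrite("pics/end.png",c)
E
```

```text
mallet_butt 0.88 [362.2 114.1] [ 0.5522 -0.1695  0.05  ]
mallet_mid 0.79 [359.6 193.2] [ 0.5538 -0.2485  0.05  ]
mallet_neck 0.96 [350.4 258.5] [ 0.5477 -0.3206  0.05  ]
mallet_neck 0.34 [362.3 112.5] [ 0.5522 -0.168   0.05  ]
mallet_head 0.72 [350.9 288.9] [ 0.5499 -0.3565  0.05  ]
mallet_head 0.46 [357.3 193.5] [ 0.5515 -0.2488  0.05  ]
```

View pics/end.png

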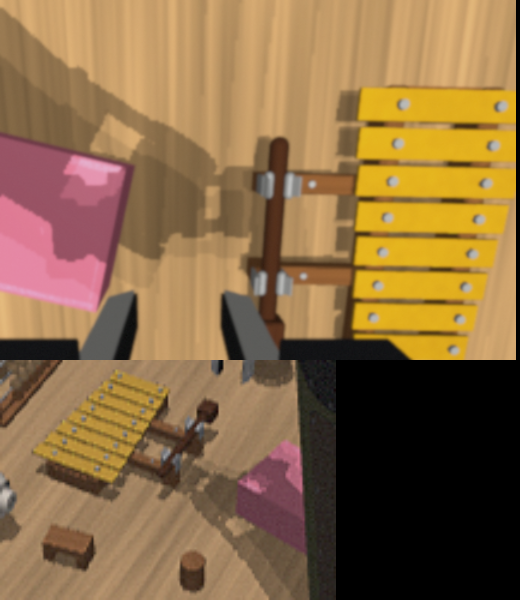

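The handle sits under both lip pairs, at (278,184) and (272,283) in the composite. Its middle is half-way between the clips, and the measured lengths of 79 mm (butt) and 72 mm (neck) fit a height of 50 mm.

```bash
python3 -c "
from station import hand_in
print(hand_in())"
```

```text
the job is handed in; nothing more can be done
None
```

The mallet was pulled out, laid on the shelf, re-gripped by the middle of its handle and pressed into both clips; it is released and the job is handed in, though hand-in returned no verdict.

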